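# Put four vessels back at their own stations on the lab bench

## Task

The four vessels on the bench have been left at each other's stations. Put each where it belongs: the conical flask on the round plate of the magnetic stirrer, the lidded jar on the balance pan, the square bottle in the white spill tray and the metal beaker on the round cork mat, each upright in the middle of its place. Every station holds only one vessel, so park on the empty black rubber mat as you go, never on the bench top itself; set each down gently instead of dropping it, do not tip any, and leave the tall amber volumetric flask undisturbed.

Things in the scene. Friction and masses are not known exactly. Their poses are not given: they have to be found in the camera images.
- flask: Conical flask of green glass with a white stopper, 122 mm tall. Foot 70 mm in diameter, cone up to 76 mm, then a straight neck 30 mm in diameter from 76 to 106 mm (grip here); stopper 36 mm wide at 106 to 112 mm, then narrower. 0.15 to 0.26 kg. Starts in the tray or on the cork. Belongs on the stirrer. Origin: centre of its underside, z up.
- jar: Squat clear jar with a white screw lid, 62 mm tall. Body 56 mm in diameter up to 40 mm; lid 62 mm in diameter from 40 to 62 mm (grip the lid from above; lid and jar are one piece). 0.15 to 0.26 kg. Starts in the tray or on the cork. Belongs on the balance. Origin: centre of its underside, z up.
- bottle: White plastic bottle of square section, 117 mm tall: body 50 x 50 mm up to 78 mm, thin neck, black round cap 32 mm in diameter from 93 to 117 mm (grip the cap from above; it is fast). 0.21 to 0.37 kg. Starts on the stirrer or balance. Belongs in the spill tray. Origin: centre of its underside, z up.
- beaker: Open bare-metal beaker, a plain straight cylinder 58 mm in diameter and 85 mm tall, wall 3 mm, empty (grip it across the outside, from above). 0.13 to 0.24 kg. Starts on the stirrer or balance. Belongs on the cork mat. Origin: centre of its underside, z up.
- stirrer: Magnetic stirrer: blue box 140 x 120 mm with a round white plate 104 mm in diameter, whose flat top is 45 mm above the origin; black knob at the front. Fixed to the bench. Origin at bench height, straight under the centre of the place where a vessel stands; z up.
- balance: Laboratory balance: grey box 150 x 125 mm with a square steel pan 96 x 96 mm, whose flat top is 45 mm above the origin (the pan does not give); black display at the front. Fixed to the bench. Origin at bench height, straight under the centre of the place where a vessel stands; z up.
- tray: White square spill tray, 120 x 120 mm outside, 110 x 110 mm inside; its inner floor is 8 mm and its rim 22 mm above the origin. Fixed to the bench. Origin at bench height, straight under the centre of the place where a vessel stands; z up.
- cork: Round cork mat, 108 mm in diameter; its top is 8 mm above the origin. Fixed to the bench. Origin at bench height, straight under the centre of the place where a vessel stands; z up.
- mat: Black rubber mat, square, 125 x 125 mm; its top is 8 mm above the origin. Empty at the start: the free spot for parking a vessel. Fixed to the bench. Origin at bench height, straight under the centre of the place where a vessel stands; z up.
- volflask: Bystander, to be left alone: volumetric flask of amber glass, loose on the bench near its far edge, 170 mm tall, bulb 66 mm in diameter, thin neck with a red stopper. Origin: centre of its underside, z up.

How it is judged:
By the outcome, as a careful person would: the job done as asked, in the order asked, and still so for the second after the job is handed in, with the robot touching nothing.
It also fails if it takes over 144 s, if anything falls off the work surface, if the arm or the gripper's body presses on something with over 40 N, if the wrist force passes 120 N, or if a joint passes its speed limit or range.

## Robot

A 6-joint arm with a two-finger parallel gripper is mounted at the origin on the work surface. World frame = base frame: x ahead of the robot, y to its left, z up, the work surface at z = 0. Lengths are in mm, angles in rad, forces in N, time in s.
With the tool pointing down it reaches from about 275 to 1000 mm from the base axis. Payload 8.4 kg.
Tool frame: the origin (TCP) lies on the centre line of the jaws, within the pads' length; the fingertips stand 17 mm ahead of it and the grasp point (between the pads) lies 2 mm behind it; z points along the fingers, y is the line along which they close (so a half turn about z gives the same grasp; the last joint's range is limited). The gripper opens to 85 mm and grips with 20 to 120 N. Pads are 22 mm wide; open, the fingers measure 114 mm over their backs; the gripper's body (76 mm by 85 mm) begins 54 mm behind the grasp point. The pads swing forward as they close: fully open they stand 13 mm farther back than shut.
Start: joints at [-1.118, 0.353, 1.633, -0, 1.155, -0.002], TCP at [274.551, -561.471, 248.281] pointing down, gripper open.
Joint ranges: [-2.63, 2.63], [-0.92, 2.1], [0.06, 2.66], [-1.3, 4.44], [0, 2.69], [-3.02, 3.02]. Speed limits (rad/s): [2.22, 2.22, 2.79, 3.14, 3.14, 3.14].

## Interface

Orientations are given as [roll, pitch, yaw] about the fixed x, y, z axes, in that order (R = Rz(yaw) Ry(pitch) Rx(roll)).
In Python, from rig import r, eyes gives the robot as it stands. The module is installed in compiled form; this text tells all that it offers.
- The arm moves only by the shell command python3 -m inch 'ROWS' [FORCE]. ROWS is JSON, a list of rows, each a list of 7 numbers: the shift along the tool's x, y, z in m, then the turn, a rotation vector about the tool's x, y, z in degrees, then the closure, from -1 (fully open) to 1 (shut). In form: [[x, y, z, rx, ry, rz, gripper], ...]. A call has 1 to 8 rows; each row shifts and turns the commanded pose from where the row before left it, along the tool's axes as they then stand; what a row does not reach is not made up. A row lasts 1/10 s, in which the tool goes at most 50 mm and 8.59 degrees, less where a joint would pass 70% of its speed; a pose out of reach is approached as far as the arm can. A call with a gripper value outside its range is refused whole. The fingers move at their own pace and stop on an object; FORCE is the grip in N (left out, the last holds). Time passes only in rows, so rows that do not move let the fingers close. It gives the time, the measured TCP pose, the force, the opening and the grip force at its end, in the units of the state.
- r.sense(): the state, without advancing time (a new reading comes with each control period).
- eyes.grab_frame(name): name is "scene" or "top" or "wrist"; returns a dict with "img" (400x640x3 uint8, blue, green, red), "fx", "fy", "cx", "cy" (pixels), "R" (3x3) and "t" (3): a world point X has camera coordinates R X + t; the wrist camera has in their place "hand_eye" (4x4, takes a point from camera to tool coordinates, whose origin is the TCP and whose axes are the flange's). Camera axes: x right, y down, z forward; pixel columns grow to the right and rows downward; lengths in mm; the calibration is good to about 2 mm. The wrist camera is an equidistant fisheye: a pixel r from the principal point sees the ray r / f radians off the axis. A picture is of the moment at which its call begins: read the wrist's pose just before it. There is no depth.
- r.sign_off(): hands the job in; it is judged then, once.
The state is a dict: "clock": time; "qpos": joint angles; "qvel": joint speeds; "joint_efforts": joint torques, N m; "eef_pos": TCP position; "tcp_rot": TCP orientation; "contact_force": force on the tool from outside, world axes, zero at the start; "wrist_torque": the same for the moment, N m; "opening": opening from 0.0 (shut) to 1.0 (fully open); "grasp_force": force on a finger pad.
Only numpy, scipy, OpenCV 4.12 (cv2) and the standard library are available. Lean on these libraries where they do the work, as an engineer would, in place of code of your own. Each camera call takes 0.05 s, during which the arm holds its last target. There are 200 camera calls.

## Working session

There is one attempt and no reset: what is moved stays moved. The work goes in short steps, Python scripts to look and compute and a shell command to move; the robot and the scene stay as the last step left them, time stands still between calls to the robot, and variables do not carry over. Pictures are saved under pics/ and viewed, at most 14 in all, crops included, and the job is handed in when it is done.

```bash
mkdir -p pics; python3 - <<'E'
from rig import r,eyes
import cv2,pickle,numpy as np
print(r.sense())
d={}
for n in("scene","top"):
    f=eyes.grab_frame(n);d[n]=f;cv2.imwrite(f"pics/{n}0.png",f["img"]);print(n,{k:np.round(v,3).tolist() for k,v in f.items() if k!="img"})
pickle.dump(d,open("f0.pkl","wb"))
E
```

```text
{'clock': 0.0, 'qpos': array([-1.11842024e+00,  3.53659489e-01,  1.63414557e+00,  2.12049902e-05,
        1.15518378e+00, -2.38292163e-03]), 'qvel': array([ 4.06732381e-05,  2.02106470e-04, -1.34867878e-03,  3.47146399e-04,
        9.51381700e-04,  1.42577752e-03]), 'joint_efforts': array([ 1.62661243e-03, -6.05239391e+01, -3.42075098e+01,  4.11773053e-04,
        9.22685053e-03, -4.30575665e-05]), 'eef_pos': array([ 274.345278  , -561.06314525,  247.54968431]), 'tcp_rot': array([-3.14019652e+00, -2.27147520e-05,  4.54750413e-01]), 'contact_force': array([ 0.57853694, -0.7633226 ,  0.89460698]), 'wrist_torque': array([-0.01459509,  0.0092944 , -0.04949519]), 'grasp_force': 0.0, 'opening': 0.9972450836254518}
scene {'fx': 466.507, 'fy': 466.507, 'cx': 321.835, 'cy': 201.808, 'R': [[0.05, 0.999, -0.016], [0.839, -0.05, -0.541], [-0.541, 0.014, -0.841]], 't': [-13.057, -426.265, 1423.561]}
top {'fx': 450.256, 'fy': 450.256, 'cx': 320.139, 'cy': 202.367, 'R': [[-0.029, -1.0, -0.012], [-0.996, 0.03, -0.088], [0.088, 0.01, -0.996]], 't': [21.061, 567.992, 1041.373]}
```

View pics/scene0.png

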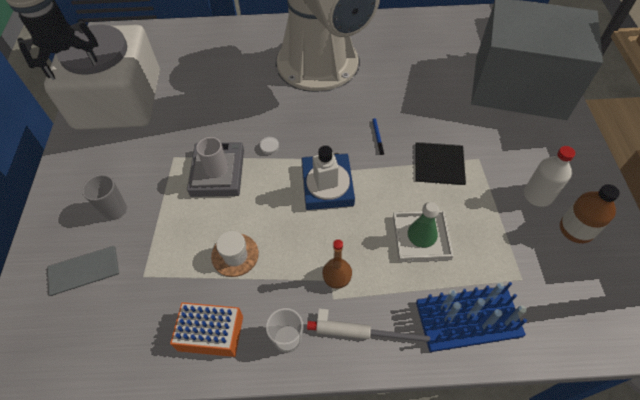

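View pics/top0.png

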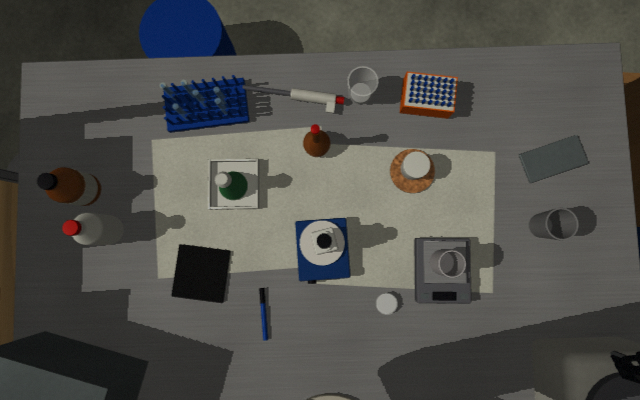

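Both views show the beaker on the balance (top 445,265), the bottle on the stirrer (322,243), the flask in the tray (233,185), the jar on the cork (414,168), the mat empty (202,273) and the amber flask at (317,142). I'll zoom in on these.

```bash
python3 - <<'E'
import cv2,pickle,numpy as np
d=pickle.load(open("f0.pkl","rb"))
def crop(n,x,y,w=66,h=75,s=4):
    c=cv2.resize(d[n]["img"][y:y+h,x:x+w],None,fx=s,fy=s,interpolation=cv2.INTER_CUBIC)
    for k in range(0,w,10): cv2.line(c,(k*s,0),(k*s,6 if k%20 else 12),(0,255,255),1)
    for k in range(0,h,10): cv2.line(c,(0,k*s),(6 if k%20 else 12,k*s),(0,255,255),1)
    cv2.putText(c,f"{x},{y}",(20,h*s-6),0,.5,(0,255,255),1); return cv2.convertScaleAbs(c,alpha=1.3)
def grid(n,l): return np.vstack([np.hstack([crop(n,*p) for p in l[:3]]),np.hstack([crop(n,*p) for p in l[3:]])])
cv2.imwrite("pics/topz.png",grid("top",[(410,232),(290,212),(204,150),(382,138),(168,238),(290,112)]))
cv2.imwrite("pics/scenez.png",grid("scene",[(185,133),(298,140),(390,195),(205,222),(410,130),(310,225)]))
E
```

```text
(no output)
```

View pics/topz.png

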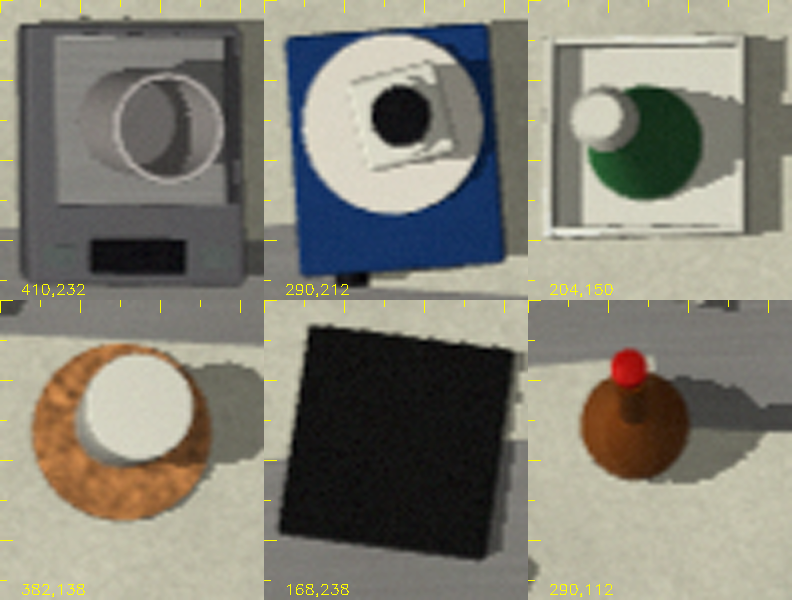

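View pics/scenez.png

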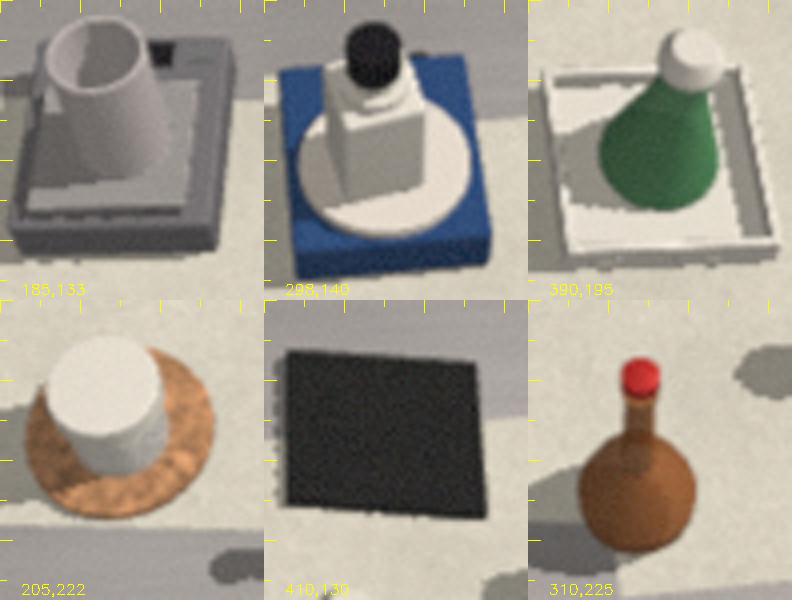

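The zooms give clear outlines: beaker rim at top (451.6,263.6) / scene (208.6,145.9); cap (323.6,240.4) / (325,151); jar lid (415.6,164.6) / (230.6,243). I'll turn masks and these corners into points.

```bash
cat > h.py <<'E'
import cv2,numpy as np
def ray(f,p):
    d=f["R"].T@np.array([(p[0]-f["cx"])/f["fx"],(p[1]-f["cy"])/f["fy"],1]); return -f["R"].T@f["t"],d/np.linalg.norm(d)
def plane(f,p,z):
    c,d=ray(f,p); return c+d*(z-c[2])/d[2]
def tri(fa,pa,fb,pb):
    (a,u),(b,v)=ray(fa,pa),ray(fb,pb); s,t=np.linalg.lstsq(np.c_[u,-v],b-a,rcond=None)[0]
    return (a+s*u+b+t*v)/2,np.linalg.norm(a+s*u-b-t*v)
def blob(f,roi,fn):
    x,y,w,h=roi; im=cv2.resize(f["img"][y:y+h,x:x+w],None,fx=4,fy=4,interpolation=cv2.INTER_CUBIC)
    H=cv2.cvtColor(im,cv2.COLOR_BGR2HSV).astype(int); m=fn(H[...,0],H[...,1],H[...,2]).astype(np.uint8)
    c=max(cv2.findContours(m,0,cv2.CHAIN_APPROX_NONE)[0],key=cv2.contourArea)
    return (cv2.convexHull(c)[:,0]+.5)/4-.5+[x,y]
E
python3 - <<'E'
import pickle,numpy as np,cv2; from h import *
d=pickle.load(open("f0.pkl","rb"));T,S=d["top"],d["scene"]
z=lambda c,p:(c[0]+(p[0]+.5)/4-.5,c[1]+(p[1]+.5)/4-.5)
R=lambda x:np.round(x,1).tolist()
def out(n,a,b):
    X,g=tri(T,a,S,b);print(n,R(X),"gap",round(g,1))
el=lambda h:cv2.fitEllipse(h.astype(np.float32))
rc=lambda h:cv2.minAreaRect(h.astype(np.float32))
out("beaker rim",z((410,232),(168,128)),z((185,133),(96,53)))
dark=lambda H,s,v:v<45; white=lambda H,s,v:(s<50)&(v>125)
ct=el(blob(T,(310,225,26,30),dark));cs=el(blob(S,(310,142,28,22),dark));print("cap",ct,cs)
out("cap top(hand)",z((290,212),(136,115)),z((298,140),(109,45)))
out("jar lid",z((382,138),(136,108)),z((205,222),(104.5,85.5)))
out("stopper top",z((204,150),(70,116)),z((390,195),(168,52)))
out("volstopper",z((290,112),(101,368-300)),z((310,225),(113,372-300)))
pt=el(blob(T,(290,212,66,75),lambda H,s,v:(s<60)&(v>140)));ps=z((298,140),(120.5,162));print("plate",pt,ps)
out("plate",pt[0],ps);print("  z45",R(plane(T,pt[0],45)),R(plane(S,ps,45)))
k=lambda H,s,v:(s>80)&(H<22)&(v>60)
kt=el(blob(T,(382,138,60,60),k));ks=el(blob(S,(205,222,60,60),k));print("cork",kt,ks);out("cork",kt[0],ks[0]);print("  z8",R(plane(T,kt[0],8)),R(plane(S,ks[0],8)))
mt=rc(blob(T,(165,238,70,75),dark));
for n,a,b in[("m1",(46,25),(209,218)),("m2",(251,50),(20,206)),("m3",(221,260),(22,50)),("m4",(16,232),(210,62))]: out(n,z((168,238),a),z((410,130),b))
print("mat",mt,R(plane(T,mt[0],8)))
for n,a,b in[("pan1",(54,36),(27,208)),("pan2",(226,36),(184,208)),("pan3",(228,205),(197,82)),("pan4",(55,206),(56,82))]: out(n,z((410,232),a),z((185,133),b))
for n,a,b in[("tr1",(25,37),(248,242)),("tr2",(218,37),(40,250)),("tr3",(217,234),(14,70)),("tr4",(17,237),(213,68))]: out(n,z((204,150),a),z((390,195),b))
E
```

```text
beaker rim [421.6, -268.9, 130.7] gap 0.3
cap ((323.9197692871094, 240.5264129638672), (14.373992919921875, 14.554335594177246), 136.68057250976562) ((324.89599609375, 153.61752319335938), (13.639256477355957, 16.127687454223633), 4.109755039215088)
cap top(hand) [477.9, -1.7, 161.2] gap 0.4
jar lid [644.7, -216.7, 66.7] gap 0.4
stopper top [617.3, 216.1, 126.7] gap 1.2
volstopper [710.2, 10.3, 167.4] gap 1.9
plate ((321.6014099121094, 242.5084991455078), (43.83220291137695, 44.185096740722656), 166.90457153320312) (327.75, 180.125)
plate [473.6, 4.0, 43.6] gap 1.1
  z45 [473.6, 3.4, 45.0] [474.7, 4.5, 45.0]
cork ((412.04364013671875, 170.541748046875), (44.39147186279297, 45.20243453979492), 100.76118469238281) ((234.485595703125, 254.75204467773438), (42.02671432495117, 47.88893508911133), 66.96286010742188)
cork [641.2, -220.2, 2.6] gap 1.2
  z8 [640.4, -219.7, 8.0] [644.0, -218.6, 8.0]
m1 [480.0, 342.0, 7.3] gap 6.5
m2 [461.7, 223.5, 3.8] gap 0.7
m3 [338.7, 242.9, 7.3] gap 2.4
m4 [358.6, 363.6, 9.8] gap 1.9
mat ((200.8014678955078, 273.1304016113281), (53.40851593017578, 53.098018646240234), 7.512144565582275) [409.3, 293.5, 8.0]
pan1 [477.8, -273.6, 58.6] gap 91.6
pan2 [474.2, -272.9, 67.4] gap 94.0
pan3 [381.7, -268.4, 71.5] gap 92.2
pan4 [380.8, -268.2, 55.6] gap 87.8
tr1 [681.2, 267.1, 24.6] gap 3.0
tr2 [678.1, 151.7, 21.8] gap 3.2
tr3 [559.5, 153.8, 20.5] gap 1.8
tr4 [561.7, 273.8, 14.9] gap 0.2
```

```bash
python3 -m inch '[[0,0,0,0,0,6.51,-1],[0,0,0,0,0,6.51,-1],[0,0,0,0,0,6.51,-1],[0,0,0,0,0,6.51,-1]]' 40
python3 -m inch '[[0.015,-0.014,0,0,0,0,-1],[0.03,-0.028,0,0,0,0,-1],[0.034,-0.031,0,0,0,0,-1],[0.034,-0.031,0,0,0,0,-1],[0.034,-0.031,0,0,0,0,-1],[0.034,-0.031,0,0,0,0,-1],[0.034,-0.031,0,0,0,0,-1],[0.034,-0.031,0,0,0,0,-1]]'
python3 -m inch '[[0.034,-0.031,0,0,0,0,-1],[0.034,-0.031,0,0,0,0,-1],[0.034,-0.031,0,0,0,0,-1],[0.018,-0.018,0,0,0,0,-1],[0,0,0,0,0,0,-1]]'
python3 - <<'E'
import pickle;from h import *
T=pickle.load(open("f0.pkl","rb"))["top"];print(plane(T,(444.6,261.9),45))
E
```

```text
clock: 0.5
eef_pos: [274.4, -561.2, 247.8]
tcp_rot: [-3.141, 0.0, -0.004]
contact_force: [0.7, 0.4, -0.2]
opening: 1.003
grasp_force: 0.0
clock: 1.3
eef_pos: [524.5, -331.8, 248.0]
tcp_rot: [-3.141, 0.0, 0.0]
contact_force: [-0.6, 0.1, 0.4]
opening: 1.0
grasp_force: 0.0
clock: 1.8
eef_pos: [645.5, -219.4, 247.6]
tcp_rot: [-3.141, -0.0, 0.004]
contact_force: [-0.4, -0.4, -0.4]
opening: 0.999
grasp_force: 0.0
[ 421.2405773  -276.84001534   45.        ]
```

```bash
cat >> h.py <<'E'
from scipy.spatial.transform import Rotation as Ro
def wray(f,s,p):
    x,y=(p[0]-f["cx"])/f["fx"],(p[1]-f["cy"])/f["fy"]; t=np.hypot(x,y); k=np.sinc(t/np.pi)
    A=f["hand_eye"]; M=Ro.from_euler("xyz",s["tcp_rot"]).as_matrix()
    d=M@A[:3,:3]@np.array([x*k,y*k,np.cos(t)]); return M@A[:3,3]+s["eef_pos"],d
def wplane(f,s,p,z):
    c,d=wray(f,s,p); return c+d*(z-c[2])/d[2]
E
python3 - <<'E'
from rig import r,eyes; import cv2,pickle; from h import *
s=r.sense();f=eyes.grab_frame("wrist");pickle.dump((s,f),open("w1.pkl","wb"));cv2.imwrite("pics/w1.png",f["img"])
print(f["fx"],f["cx"],f["cy"],f["hand_eye"])
E
```

```text
309.70691628693146 319.0855044748298 194.23697181475816 [[ 1.64954043e-04 -9.56757404e-01 -2.90886994e-01  7.43462278e+01]
 [ 9.99999973e-01  1.10721636e-04  2.02897670e-04  2.72950549e-01]
 [-1.61916364e-04 -2.90887019e-01  9.56757397e-01 -1.25392448e+02]
 [ 0.00000000e+00  0.00000000e+00  0.00000000e+00  1.00000000e+00]]
```

View pics/w1.png

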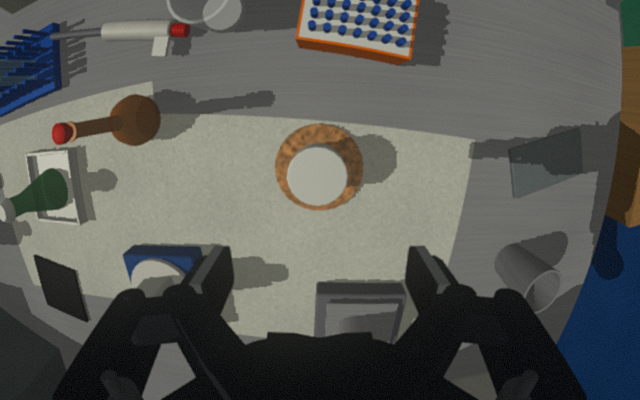

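The wrist view shows the jar lid at about (317,176) on the cork, centred at (319,167). I'll check it against the two-view value.

```bash
python3 - <<'E'
import pickle; from h import *
s,f=pickle.load(open("w1.pkl","rb"))
e=cv2.fitEllipse(blob(f,(280,135,75,80),lambda H,S,v:(S<25)&(v>150)).astype(np.float32));k=cv2.fitEllipse(blob(f,(265,115,110,105),lambda H,S,v:(S>80)&(H<22)).astype(np.float32))
print(e,k,wplane(f,s,e[0],70),wplane(f,s,k[0],8),s["eef_pos"])
T=pickle.load(open("f0.pkl","rb"))["top"]
c,d=ray(T,(415.7,164.6));a,u=wray(f,s,e[0]);q=np.linalg.lstsq(np.c_[d,-u],a-c,rcond=None)[0];print(c+q[0]*d,a+q[1]*u)
E
```

```text
((316.49285888671875, 175.68179321289062), (56.90080261230469, 58.96895980834961), 102.36333465576172) ((318.7105712890625, 166.83251953125), (86.73271942138672, 88.24533081054688), 90.68793487548828) [ 647.21643114 -216.99667487   70.        ] [ 643.32206153 -219.12307576    8.        ] [ 645.48010204 -219.43047614  247.5516343 ]
[ 645.2910795  -217.70637488   63.74057236] [ 645.69464883 -216.94336234   63.65025898]
```

```bash
python3 -m inch '[[0,-0.0025,0.03,0,0,0,-1],[0,0,0.03,0,0,0,-1],[0,0,0.03,0,0,0,-1],[0,0,0.03,0,0,0,-1],[0,0,0.03,0,0,0,-1],[0,0,0.024,0,0,0,-1],[0,0,0.015,0,0,0,-1],[0,0,0.005,0,0,0,-1]]' 40
python3 -m inch '[[0,0,0,0,0,0,1],[0,0,0,0,0,0,1],[0,0,0,0,0,0,1],[0,0,0,0,0,0,1],[0,0,0,0,0,0,1],[0,0,0,0,0,0,1]]' 40
```

```text
clock: 2.65
eef_pos: [641.9, -220.3, 52.6]
tcp_rot: [-3.141, 0.003, -0.001]
contact_force: [-1.0, 0.2, -0.2]
opening: 0.998
grasp_force: 0.0
clock: 3.25
eef_pos: [644.3, -220.2, 55.7]
tcp_rot: [3.141, -0.002, 0.0]
contact_force: [-0.7, -0.1, 7.1]
opening: 0.712
grasp_force: 44.3
```

```bash
python3 -m inch '[[0,0,-0.01,0,0,0,1],[0,0,-0.02,0,0,0,1],[0,0,-0.03,0,0,0,1],[0,0,-0.03,0,0,0,1],[0,0,-0.03,0,0,0,1],[0,0,-0.03,0,0,0,1],[0,0,-0.02,0,0,0,1],[0,0,-0.01,0,0,0,1]]'
python3 -m inch '[[0,0,0,0,0,0,1]]'
```

```text
clock: 4.05
eef_pos: [644.0, -220.0, 237.1]
tcp_rot: [3.141, -0.003, 0.0]
contact_force: [0.4, 0.4, -1.8]
opening: 0.712
grasp_force: 44.0
clock: 4.15
eef_pos: [643.9, -220.0, 235.9]
tcp_rot: [3.141, -0.002, 0.0]
contact_force: [0.6, 0.9, -1.9]
opening: 0.714
grasp_force: 44.0
```

```bash
python3 -m inch '[[-0.0045,-0.01,0,0,0,0,1],[-0.009,-0.02,0,0,0,0,1],[-0.013,-0.0284,0,0,0,0,1],[-0.013,-0.0284,0,0,0,0,1],[-0.013,-0.0284,0,0,0,0,1],[-0.013,-0.0284,0,0,0,0,1],[-0.013,-0.0284,0,0,0,0,1],[-0.013,-0.0284,0,0,0,0,1]]'
python3 -m inch '[[-0.013,-0.0284,0,0,0,0,1],[-0.013,-0.0284,0,0,0,0,1],[-0.013,-0.0284,0,0,0,0,1],[-0.013,-0.0284,0,0,0,0,1],[-0.013,-0.0284,0,0,0,0,1],[-0.013,-0.0284,0,0,0,0,1],[-0.013,-0.0284,0,0,0,0,1],[-0.013,-0.0284,0,0,0,0,1]]'
python3 -m inch '[[-0.013,-0.0284,0,0,0,0,1],[-0.013,-0.0284,0,0,0,0,1],[-0.009,-0.02,0,0,0,0,1],[-0.0045,-0.01,0,0,0,0,1],[0,0,0,0,0,0,1],[0,0,0,0,0,0,1]]'
```

```text
clock: 4.95
eef_pos: [549.7, -17.8, 232.5]
tcp_rot: [-3.141, 0.003, 0.0]
contact_force: [1.0, 0.5, -2.8]
opening: 0.714
grasp_force: 44.0
clock: 5.75
eef_pos: [445.6, 208.5, 232.8]
tcp_rot: [3.141, 0.003, 0.0]
contact_force: [0.2, 0.1, -2.9]
opening: 0.711
grasp_force: 44.0
clock: 6.35
eef_pos: [407.9, 293.8, 233.7]
tcp_rot: [3.14, 0.001, 0.001]
contact_force: [0.0, -0.4, -1.3]
opening: 0.714
grasp_force: 44.1
```

```bash
python3 -m inch '[[0,0,0.012,0,0,0,1],[0,0,0.025,0,0,0,1],[0,0,0.03,0,0,0,1],[0,0,0.03,0,0,0,1],[0,0,0.03,0,0,0,1],[0,0,0.025,0,0,0,1],[0,0,0.012,0,0,0,1],[0,0,0.005,0,0,0,1]]'
python3 -m inch '[[0,0,0.002,0,0,0,1],[0,0,0.002,0,0,0,1],[0,0,0,0,0,0,1]]'
```

```text
clock: 7.15
eef_pos: [407.9, 293.4, 63.9]
tcp_rot: [3.14, 0.002, -0.001]
contact_force: [0.5, -0.0, -1.7]
opening: 0.718
grasp_force: 44.1
clock: 7.45
eef_pos: [408.8, 294.8, 62.0]
tcp_rot: [-3.141, -0.001, 0.0]
contact_force: [-0.1, -0.5, -2.4]
opening: 0.71
grasp_force: 44.1
```

```bash
python3 -m inch '[[0,0,0.002,0,0,0,1],[0,0,0.001,0,0,0,1],[0,0,0,0,0,0,1]]'
python3 -m inch '[[0,0,0.001,0,0,0,1],[0,0,0,0,0,0,1]]'
python3 -m inch '[[0,0,0.001,0,0,0,1],[0,0,0,0,0,0,1]]'
```

```text
clock: 7.75
eef_pos: [408.3, 294.5, 58.4]
tcp_rot: [-3.141, -0.0, 0.0]
contact_force: [-0.5, 0.5, -3.2]
opening: 0.714
grasp_force: 44.1
clock: 7.95
eef_pos: [408.2, 294.5, 57.2]
tcp_rot: [3.142, 0.0, 0.0]
contact_force: [1.1, 0.4, -2.5]
opening: 0.711
grasp_force: 44.1
clock: 8.15
eef_pos: [408.2, 294.5, 56.2]
tcp_rot: [3.142, 0.0, 0.0]
contact_force: [-0.7, -1.2, -2.1]
opening: 0.715
grasp_force: 44.1
```

```bash
python3 -m inch '[[0,0,0.001,0,0,0,1],[0,0,0,0,0,0,1]]'
python3 -m inch '[[0,0,0.001,0,0,0,1],[0,0,0,0,0,0,1]]'
```

```text
clock: 8.35
eef_pos: [408.3, 294.5, 55.7]
tcp_rot: [-3.142, 0.0, 0.0]
contact_force: [-2.2, -0.5, 5.3]
opening: 0.713
grasp_force: 44.9
clock: 8.55
eef_pos: [408.3, 294.5, 55.6]
tcp_rot: [-3.142, -0.0, 0.0]
contact_force: [-5.3, -3.6, 20.8]
opening: 0.711
grasp_force: 46.3
```

```bash
python3 -m inch '[[0,0,-0.0008,0,0,0,1],[0,0,0,0,0,0,-1],[0,0,0,0,0,0,-1],[0,0,0,0,0,0,-1],[0,0,0,0,0,0,-1]]'
python3 -m inch '[[0,0,-0.01,0,0,0,-1],[0,0,-0.02,0,0,0,-1],[0,0,-0.03,0,0,0,-1],[0,0,-0.03,0,0,0,-1],[0,0,-0.03,0,0,0,-1],[0,0,-0.03,0,0,0,-1],[0,0,-0.03,0,0,0,-1],[0,0,-0.01,0,0,0,-1]]'
python3 -m inch '[[0.001,0.022,0,0,0,0,-1],[0.001,0.043,0,0,0,0,-1],[0.001,0.043,0,0,0,0,-1],[0.001,0.043,0,0,0,0,-1],[0.001,0.043,0,0,0,0,-1],[0.001,0.043,0,0,0,0,-1],[0.001,0.043,0,0,0,0,-1],[0.001,0.043,0,0,0,0,-1]]'
python3 -m inch '[[0.001,0.043,0,0,0,0,-1],[0.001,0.043,0,0,0,0,-1],[0.001,0.043,0,0,0,0,-1],[0.001,0.043,0,0,0,0,-1],[0.001,0.043,0,0,0,0,-1],[0,0.022,0,0,0,0,-1],[0,0,0,0,0,0,-1]]'
python3 - <<'E'
from rig import r,eyes; import cv2,pickle
s=r.sense();f=eyes.grab_frame("wrist");t=eyes.grab_frame("top");pickle.dump((s,f,t),open("w2.pkl","wb"));print(s["eef_pos"])
import numpy as np
a=cv2.resize(t["img"][210:310,160:300],None,fx=4,fy=4);b=f["img"]
cv2.imwrite("pics/w2.png",b)
E
```

```text
clock: 9.05
eef_pos: [408.3, 294.5, 55.0]
tcp_rot: [3.142, 0.0, 0.0]
contact_force: [1.3, 0.1, 0.3]
opening: 0.997
grasp_force: 0.0
clock: 9.85
eef_pos: [409.3, 295.2, 248.8]
tcp_rot: [-3.139, -0.004, 0.0]
contact_force: [0.1, 0.8, -0.8]
opening: 0.999
grasp_force: 0.0
clock: 10.65
eef_pos: [415.7, -30.2, 245.0]
tcp_rot: [-3.142, 0.0, 0.0]
contact_force: [1.2, -0.1, 0.2]
opening: 0.998
grasp_force: 0.0
clock: 11.35
eef_pos: [421.1, -268.0, 244.7]
tcp_rot: [3.141, 0.0, -0.003]
contact_force: [-0.0, 0.3, 0.5]
opening: 1.0
grasp_force: 0.0
[ 421.10657462 -267.98254438  244.70825915]
```

View pics/w2.png

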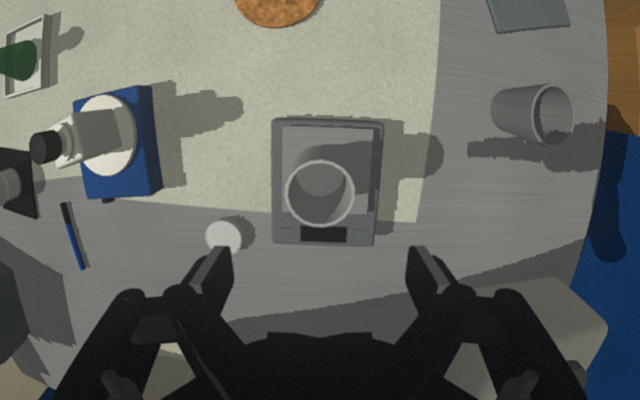

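The wrist view shows the beaker rim at (320,193) and the pan's far edge from (283,126) to (372,126).

```bash
python3 - <<'E'
import pickle; from h import *
s,f,t=pickle.load(open("w2.pkl","rb"))
print(wplane(f,s,(320,193.3),130),wplane(f,s,(283,126),45),wplane(f,s,(372,126),45))
T=t;print([plane(T,((p[0]+.5)/4+409.5,(p[1]+.5)/4+231.5),45).round(1) for p in((54,36),(226,36),(228,205),(55,206))])
S=pickle.load(open("f0.pkl","rb"))["scene"];print([plane(S,((p[0]+.5)/4+184.5,(p[1]+.5)/4+132.5),45).round(1) for p in((184,208),(27,208),(56,82),(197,82))])
E
```

```text
[ 423.20292978 -269.09146691  130.        ] [ 471.42625581 -230.6743432    45.        ] [ 471.57226591 -324.28689441   45.        ]
[array([ 471.2, -230.2,   45. ]), array([ 468.3, -328.7,   45. ]), array([ 372.4, -324.3,   45. ]), array([ 374.6, -226. ,   45. ])]
[array([ 473.7, -230.3,   45. ]), array([ 468. , -325.4,   45. ]), array([ 371.2, -316.9,   45. ]), array([ 376.8, -227.5,   45. ])]
```

```bash
python3 -m inch '[[0.001,0.001,0.012,0,0,0,-1],[0,0,0.025,0,0,0,-1],[0,0,0.03,0,0,0,-1],[0,0,0.03,0,0,0,-1],[0,0,0.025,0,0,0,-1],[0,0,0.014,0,0,0,-1],[0,0,0.006,0,0,0,-1],[0,0,0,0,0,0,-1]]'
python3 -m inch '[[0,0,0,0,0,0,1],[0,0,0,0,0,0,1],[0,0,0,0,0,0,1],[0,0,0,0,0,0,1],[0,0,0,0,0,0,1],[0,0,0,0,0,0,1]]' 40
python3 -m inch '[[0,0,-0.01,0,0,0,1],[0,0,-0.02,0,0,0,1],[0,0,-0.03,0,0,0,1],[0,0,-0.03,0,0,0,1],[0,0,-0.02,0,0,0,1],[0,0,-0.01,0,0,0,1],[0,0,0,0,0,0,1]]'
```

```text
clock: 12.25
eef_pos: [422.0, -265.3, 102.2]
tcp_rot: [-3.14, 0.002, 0.001]
contact_force: [-0.4, -0.4, 0.2]
opening: 1.003
grasp_force: 0.0
clock: 12.85
eef_pos: [423.1, -266.8, 104.3]
tcp_rot: [3.141, -0.002, 0.0]
contact_force: [-0.4, 0.8, 6.2]
opening: 0.679
grasp_force: 42.1
clock: 13.55
eef_pos: [423.0, -266.9, 224.6]
tcp_rot: [3.14, -0.002, 0.0]
contact_force: [-0.8, -0.3, -2.3]
opening: 0.68
grasp_force: 43.5
```

```bash
python3 -m inch '[[0.0095,-0.002,0,0,0,0,1],[0.019,-0.004,0,0,0,0,1],[0.027,-0.006,0,0,0,0,1],[0.027,-0.006,0,0,0,0,1],[0.027,-0.006,0,0,0,0,1],[0.027,-0.006,0,0,0,0,1],[0.027,-0.006,0,0,0,0,1],[0.027,-0.006,0,0,0,0,1]]'
python3 -m inch '[[0.019,-0.004,0,0,0,0,1],[0.0095,-0.002,0,0,0,0,1],[0,0,0,0,0,0,1],[0,0,0,0,0,0,1]]'
python3 -m inch '[[0,0,0.012,0,0,0,1],[0,0,0.025,0,0,0,1],[0,0,0.03,0,0,0,1],[0,0,0.03,0,0,0,1],[0,0,0.025,0,0,0,1],[0,0,0.015,0,0,0,1],[0,0,0.008,0,0,0,1],[0,0,0,0,0,0,1]]'
```

```text
clock: 14.35
eef_pos: [615.0, -223.1, 221.2]
tcp_rot: [-3.141, 0.002, 0.001]
contact_force: [0.2, -1.0, -2.1]
opening: 0.677
grasp_force: 43.4
clock: 14.75
eef_pos: [640.9, -218.2, 222.1]
tcp_rot: [-3.141, 0.002, 0.001]
contact_force: [-0.5, -0.4, -2.0]
opening: 0.682
grasp_force: 43.4
clock: 15.55
eef_pos: [640.8, -218.5, 77.3]
tcp_rot: [-3.141, 0.001, -0.0]
contact_force: [-0.6, 0.0, -1.9]
opening: 0.676
grasp_force: 43.4
```

```bash
python3 -m inch '[[0.001,0.001,0.004,0,0,0,1],[0,0,0.003,0,0,0,1],[0,0,0.001,0,0,0,1],[0,0,0,0,0,0,1]]'
python3 -m inch '[[0,0,0.001,0,0,0,1],[0,0,0,0,0,0,1]]'
python3 -m inch '[[0,0,0.0005,0,0,0,1],[0,0,0,0,0,0,1]]'
```

```text
clock: 15.95
eef_pos: [642.6, -219.5, 70.4]
tcp_rot: [3.141, -0.0, 0.0]
contact_force: [-0.3, -0.2, -2.1]
opening: 0.677
grasp_force: 43.4
clock: 16.15
eef_pos: [642.5, -219.5, 69.2]
tcp_rot: [3.142, -0.0, 0.0]
contact_force: [-0.2, 0.2, -2.0]
opening: 0.68
grasp_force: 43.4
clock: 16.35
eef_pos: [642.4, -219.4, 68.6]
tcp_rot: [-3.142, 0.0, 0.0]
contact_force: [-0.2, -0.0, -1.5]
opening: 0.678
grasp_force: 43.4
```

```bash
python3 -m inch '[[0,0,0.0005,0,0,0,1],[0,0,0,0,0,0,1]]'
python3 -m inch '[[0,0,0.0005,0,0,0,1],[0,0,0,0,0,0,1]]'
python3 -m inch '[[0,0,0.0005,0,0,0,1],[0,0,0,0,0,0,1]]'
```

```text
clock: 16.55
eef_pos: [642.4, -219.4, 68.0]
tcp_rot: [-3.142, 0.0, 0.0]
contact_force: [0.0, -0.1, -1.4]
opening: 0.679
grasp_force: 43.4
clock: 16.75
eef_pos: [642.4, -219.4, 67.5]
tcp_rot: [-3.142, 0.0, 0.0]
contact_force: [-1.0, -0.7, -2.3]
opening: 0.685
grasp_force: 43.4
clock: 16.95
eef_pos: [642.5, -219.5, 67.4]
tcp_rot: [3.142, -0.0, 0.0]
contact_force: [-1.2, 0.6, 2.3]
opening: 0.68
grasp_force: 43.7
```

```bash
python3 -m inch '[[0,0,0,0,0,0,-1],[0,0,0,0,0,0,-1],[0,0,0,0,0,0,-1],[0,0,0,0,0,0,-1]]'
python3 -m inch '[[0,0,-0.01,0,0,0,-1],[0,0,-0.02,0,0,0,-1],[0,0,-0.03,0,0,0,-1],[0,0,-0.03,0,0,0,-1],[0,0,-0.03,0,0,0,-1],[0,0,-0.03,0,0,0,-1],[0,0,-0.02,0,0,0,-1],[0,0,-0.01,0,0,0,-1]]'
python3 -m inch '[[-0.01,-0.022,0,0,0,0,-1],[-0.02,-0.044,0,0,0,0,-1],[-0.02,-0.044,0,0,0,0,-1],[-0.02,-0.044,0,0,0,0,-1],[-0.02,-0.044,0,0,0,0,-1],[-0.02,-0.044,0,0,0,0,-1],[-0.02,-0.044,0,0,0,0,-1],[-0.02,-0.044,0,0,0,0,-1]]'
python3 -m inch '[[-0.02,-0.044,0,0,0,0,-1],[-0.02,-0.044,0,0,0,0,-1],[-0.02,-0.044,0,0,0,0,-1],[-0.014,-0.03,0,0,0,0,-1],[-0.01,-0.022,0,0,0,0,-1],[0,0,0,0,0,0,-1],[0,0,0,0,0,0,-1]]'
python3 - <<'E'
from rig import r,eyes; import cv2,pickle; from h import *
s=r.sense();f=eyes.grab_frame("wrist");t=eyes.grab_frame("top");pickle.dump((s,f,t),open("w3.pkl","wb"));print(s["eef_pos"])
a=cv2.resize(t["img"][138:298,380:500],None,fx=3,fy=3,interpolation=2);b=cv2.resize(f["img"][100:300,200:430],(414,360));a=a[:360]
cv2.imwrite("pics/w3.png",np.hstack([a,b]))
E
```

```text
clock: 17.35
eef_pos: [642.5, -219.5, 67.1]
tcp_rot: [3.142, -0.0, 0.0]
contact_force: [0.7, -0.1, 0.2]
opening: 1.002
grasp_force: 0.0
clock: 18.15
eef_pos: [643.3, -219.8, 250.3]
tcp_rot: [3.14, -0.004, 0.0]
contact_force: [0.4, -0.7, -0.2]
opening: 0.996
grasp_force: 0.0
clock: 18.95
eef_pos: [491.0, 111.9, 246.9]
tcp_rot: [3.142, 0.0, 0.0]
contact_force: [0.6, 0.1, -0.3]
opening: 0.999
grasp_force: 0.0
clock: 19.65
eef_pos: [407.9, 294.4, 246.8]
tcp_rot: [3.141, 0.0, 0.002]
contact_force: [-0.4, -0.3, -0.7]
opening: 1.001
grasp_force: 0.0
[407.92860859 294.40634802 246.82818863]
```

View pics/w3.png

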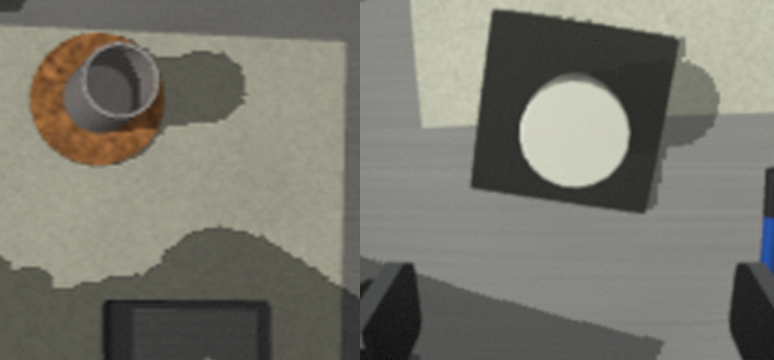

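The beaker stands upright on the cork (rim at top pixel about (420.2,164.3)), the jar is on the mat (lid at wrist pixel (319.3,172.6)) and the pan is empty.

```bash
python3 - <<'E'
import pickle; from h import *
s,f,t=pickle.load(open("w3.pkl","rb"))
print("beaker",plane(t,(420.2,164.4),93),"jar",wplane(f,s,(319.2,172.6),70))
im=t["img"];print(im[240:300:3,444].mean(1).round(),im[262,410:476:2].mean(1).round())
E
python3 -m inch '[[0,0,0.012,0,0,0,-1],[0,0,0.025,0,0,0,-1],[0,0,0.03,0,0,0,-1],[0,0,0.03,0,0,0,-1],[0,0,0.03,0,0,0,-1],[0,0,0.03,0,0,0,-1],[0,0,0.025,0,0,0,-1],[0,0,0.01,0,0,0,-1]]'
python3 -m inch '[[0,0,0,0,0,0,-1],[0,0,0,0,0,0,1],[0,0,0,0,0,0,1],[0,0,0,0,0,0,1],[0,0,0,0,0,0,1],[0,0,0,0,0,0,1],[0,0,0,0,0,0,1]]' 40
```

```text
beaker [ 640.53897887 -221.67314439   93.        ] jar [412.94462624 293.84855137  70.        ]
[ 44.  62.  60.  61.  61.  62.  63. 103.  61.  60.  62.  63.  63.  62.
  62.  41.  43.  30.  10.  11.] [ 82.  81.  53.  30.  44.  42.  44.  49.  62.  62.  61.  64.  64.  60.
  64.  64.  62.  77. 108. 107. 104. 105. 107. 108.  67.  60.  63.  60.
  42.  41.  61.  82.  84.]
clock: 20.55
eef_pos: [407.1, 292.6, 52.4]
tcp_rot: [3.139, 0.003, -0.001]
contact_force: [0.1, -0.7, 0.4]
opening: 0.999
grasp_force: 0.0
clock: 21.25
eef_pos: [409.1, 294.8, 56.4]
tcp_rot: [-3.141, -0.002, 0.0]
contact_force: [-0.5, -2.6, 6.8]
opening: 0.714
grasp_force: 43.7
```

```bash
python3 -m inch '[[0,0,-0.01,0,0,0,1],[0,0,-0.02,0,0,0,1],[0,0,-0.03,0,0,0,1],[0,0,-0.03,0,0,0,1],[0,0,-0.03,0,0,0,1],[0,0,-0.03,0,0,0,1],[0,0,-0.02,0,0,0,1],[0,0,-0.01,0,0,0,1]]'
python3 -m inch '[[0.0005,0.01,0,0,0,0,1],[0.0005,0.02,0,0,0,0,1],[0.0005,0.0285,0,0,0,0,1],[0.0005,0.0285,0,0,0,0,1],[0.0005,0.0285,0,0,0,0,1],[0.0005,0.0285,0,0,0,0,1],[0.0005,0.0285,0,0,0,0,1],[0.0005,0.0285,0,0,0,0,1]]'
python3 -m inch '[[0.0005,0.0285,0,0,0,0,1],[0.0005,0.0285,0,0,0,0,1],[0.0005,0.0285,0,0,0,0,1],[0.0005,0.0285,0,0,0,0,1],[0.0005,0.0285,0,0,0,0,1],[0.0005,0.0285,0,0,0,0,1],[0.0005,0.0285,0,0,0,0,1],[0.0005,0.0285,0,0,0,0,1]]'
python3 -m inch '[[0.0005,0.0285,0,0,0,0,1],[0.0005,0.0285,0,0,0,0,1],[0.0005,0.0285,0,0,0,0,1],[0.0005,0.0285,0,0,0,0,1],[0,0.02,0,0,0,0,1],[0,0.01,0,0,0,0,1],[0,0,0,0,0,0,1],[0,0,0,0,0,0,1]]'
```

```text
clock: 22.05
eef_pos: [408.8, 295.0, 237.9]
tcp_rot: [-3.139, -0.003, 0.0]
contact_force: [0.4, 0.2, -1.7]
opening: 0.715
grasp_force: 44.1
clock: 22.85
eef_pos: [411.0, 91.7, 233.8]
tcp_rot: [3.141, 0.002, 0.0]
contact_force: [0.8, 0.1, -1.2]
opening: 0.712
grasp_force: 44.1
clock: 23.65
eef_pos: [414.9, -135.8, 233.8]
tcp_rot: [-3.141, 0.002, 0.0]
contact_force: [-0.4, -0.1, -3.3]
opening: 0.711
grasp_force: 44.1
clock: 24.45
eef_pos: [417.8, -277.8, 234.4]
tcp_rot: [-3.14, 0.001, -0.0]
contact_force: [-0.3, -0.0, -1.5]
opening: 0.713
grasp_force: 44.2
```

```bash
python3 -m inch '[[0.001,0,0.012,0,0,0,1],[0,0,0.025,0,0,0,1],[0,0,0.03,0,0,0,1],[0,0,0.03,0,0,0,1],[0,0,0.022,0,0,0,1],[0,0,0.012,0,0,0,1],[0,0,0.004,0,0,0,1],[0,0,0,0,0,0,1]]'
python3 -m inch '[[0,0,0.001,0,0,0,1],[0,0,0,0,0,0,1]]'
python3 -m inch '[[0,0,0.001,0,0,0,1],[0,0,0,0,0,0,1]]'
python3 -m inch '[[0,0,0.0005,0,0,0,1],[0,0,0,0,0,0,1]]'
```

```text
clock: 25.25
eef_pos: [419.5, -278.2, 100.0]
tcp_rot: [-3.141, 0.0, 0.001]
contact_force: [-0.0, 0.3, -1.8]
opening: 0.712
grasp_force: 44.2
clock: 25.45
eef_pos: [420.0, -278.8, 100.0]
tcp_rot: [3.141, -0.001, 0.0]
contact_force: [0.1, 0.5, -1.9]
opening: 0.715
grasp_force: 44.2
clock: 25.65
eef_pos: [419.6, -278.7, 98.5]
tcp_rot: [3.141, -0.001, 0.0]
contact_force: [0.8, 0.5, -1.7]
opening: 0.713
grasp_force: 44.2
clock: 25.85
eef_pos: [419.5, -278.6, 97.6]
tcp_rot: [3.142, -0.0, 0.0]
contact_force: [0.6, 0.3, -2.0]
opening: 0.713
grasp_force: 44.2
```

```bash
python3 -m inch '[[0,-0.001,0.0015,0,0,0,1],[0,0,0.0015,0,0,0,1],[0,0,0,0,0,0,1],[0,0,0,0,0,0,1]]'
python3 -m inch '[[0,0,0.0005,0,0,0,1],[0,0,0,0,0,0,1]]'
python3 -m inch '[[0,0,0.0005,0,0,0,1],[0,0,0,0,0,0,1]]'
```

```text
clock: 26.25
eef_pos: [419.4, -277.5, 94.5]
tcp_rot: [-3.141, 0.0, 0.0]
contact_force: [0.8, -0.1, -1.7]
opening: 0.711
grasp_force: 44.2
clock: 26.45
eef_pos: [419.4, -277.5, 94.0]
tcp_rot: [-3.142, 0.0, 0.0]
contact_force: [-0.3, 0.5, -1.9]
opening: 0.713
grasp_force: 44.2
clock: 26.65
eef_pos: [419.5, -277.5, 93.6]
tcp_rot: [3.142, -0.0, 0.0]
contact_force: [-0.2, 0.3, -1.9]
opening: 0.713
grasp_force: 44.2
```

```bash
python3 -m inch '[[0,0,0.0005,0,0,0,1],[0,0,0,0,0,0,1]]'
python3 -m inch '[[0,0,0.0005,0,0,0,1],[0,0,0,0,0,0,1]]'
```

```text
clock: 26.85
eef_pos: [419.5, -277.6, 93.5]
tcp_rot: [3.142, -0.0, 0.0]
contact_force: [-1.3, 0.6, 4.2]
opening: 0.712
grasp_force: 45.0
clock: 27.05
eef_pos: [419.5, -277.6, 93.5]
tcp_rot: [3.142, -0.0, 0.0]
contact_force: [-3.9, 1.3, 11.8]
opening: 0.711
grasp_force: 45.7
```

```bash
python3 -m inch '[[0,0,-0.0003,0,0,0,1],[0,0,0,0,0,0,-1],[0,0,0,0,0,0,-1],[0,0,0,0,0,0,-1],[0,0,0,0,0,0,-1]]'
python3 -m inch '[[0,0,-0.01,0,0,0,-1],[0,0,-0.02,0,0,0,-1],[0,0,-0.03,0,0,0,-1],[0,0,-0.03,0,0,0,-1],[0,0,-0.03,0,0,0,-1],[0,0,-0.02,0,0,0,-1],[0,0,-0.015,0,0,0,-1],[0,0,-0.005,0,0,0,-1]]'
python3 -m inch '[[0.009,-0.022,0,0,0,0,-1],[0.018,-0.045,0,0,0,0,-1],[0.018,-0.045,0,0,0,0,-1],[0.018,-0.045,0,0,0,0,-1],[0.018,-0.045,0,0,0,0,-1],[0.018,-0.045,0,0,0,0,-1],[0.018,-0.045,0,0,0,0,-1],[0.018,-0.045,0,0,0,0,-1]]'
python3 -m inch '[[0.018,-0.045,0,0,0,0,-1],[0.018,-0.045,0,0,0,0,-1],[0.018,-0.045,0,0,0,0,-1],[0.009,-0.022,0,0,0,0,-1],[0,0,0,0,0,0,-1],[0,0,0,0,0,0,-1]]'
python3 - <<'E'
from rig import r,eyes; import cv2,pickle; from h import *
s=r.sense();f=eyes.grab_frame("wrist");t=eyes.grab_frame("top");pickle.dump((s,f,t),open("w4.pkl","wb"));print(s["eef_pos"])
a=cv2.resize(t["img"][225:315,400:490],(360,360),interpolation=2);b=cv2.resize(f["img"][80:280,200:440],(432,360),interpolation=2)
cv2.imwrite("pics/w4.png",np.hstack([a,b]))
E
```

```text
clock: 27.55
eef_pos: [419.5, -277.5, 92.8]
tcp_rot: [-3.142, 0.0, 0.0]
contact_force: [0.3, -0.7, 0.8]
opening: 0.995
grasp_force: 0.0
clock: 28.35
eef_pos: [420.1, -277.9, 255.2]
tcp_rot: [3.14, -0.003, 0.0]
contact_force: [-0.0, -0.3, -1.0]
opening: 1.001
grasp_force: 0.0
clock: 29.15
eef_pos: [554.4, 61.5, 252.6]
tcp_rot: [3.141, 0.001, 0.001]
contact_force: [0.2, -1.2, 0.7]
opening: 0.998
grasp_force: 0.0
clock: 29.75
eef_pos: [616.7, 216.5, 252.0]
tcp_rot: [3.141, 0.002, 0.001]
contact_force: [0.0, 0.2, 0.1]
opening: 1.0
grasp_force: 0.0
[616.67393556 216.50328845 251.98746083]
```

View pics/w4.png

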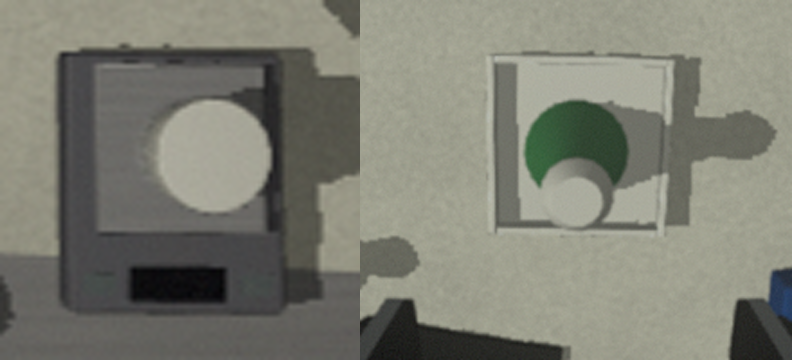

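Jar is on the pan (lid at top pixel (453.1,263.4)). The flask stopper is at wrist pixel about (320,192) in the tray.

```bash
python3 - <<'E'
import pickle; from h import *
s,f,t=pickle.load(open("w4.pkl","rb"))
print("jar",plane(t,(453.1,263.4),107),"pan",plane(t,(444.8,261.8),45),"stopper",wplane(f,s,(320,191.7),130))
c=[wplane(f,s,((p[0]-360+.5)/1.8+199.5,(p[1]+.5)/1.8+79.5),22) for p in((488,55),(674,60),(664,236),(488,232))];print(np.round(c,1),np.mean(c,0))
E
```

```text
jar [ 420.66764677 -278.79306857  107.        ] pan [ 421.45459192 -277.30842676   45.        ] stopper [617.82526416 215.30601431 130.        ]
[[682.7 271.1  22. ]
 [679.9 152.8  22. ]
 [561.2 154.8  22. ]
 [564.  275.   22. ]] [621.96912363 213.43839638  22.        ]
```

```bash
python3 -m inch '[[0.001,0.001,0.012,0,0,0,-1],[0,0,0.025,0,0,0,-1],[0,0,0.03,0,0,0,-1],[0,0,0.03,0,0,0,-1],[0,0,0.03,0,0,0,-1],[0,0,0.018,0,0,0,-1],[0,0,0.007,0,0,0,-1],[0,0,0,0,0,0,-1]]'
python3 -m inch '[[0,0,0,0,0,0,-1]]'
```

```text
clock: 30.65
eef_pos: [617.6, 214.5, 99.7]
tcp_rot: [3.141, 0.002, -0.001]
contact_force: [-0.0, -0.2, -0.1]
opening: 0.998
grasp_force: 0.0
clock: 30.75
eef_pos: [618.8, 215.3, 101.7]
tcp_rot: [-3.141, -0.001, -0.0]
contact_force: [-0.7, -0.4, -0.2]
opening: 1.001
grasp_force: 0.0
```

```bash
python3 -m inch '[[0,0,0.004,0,0,0,-1],[0,0,0,0,0,0,-1],[0,0,0,0,0,0,1],[0,0,0,0,0,0,1],[0,0,0,0,0,0,1],[0,0,0,0,0,0,1],[0,0,0,0,0,0,1],[0,0,0,0,0,0,1]]' 35
python3 -m inch '[[0,0,0,0,0,0,1],[0,0,0,0,0,0,1]]'
python3 -m inch '[[0,0,-0.005,0,0,0,1],[0,0,-0.01,0,0,0,1],[0,0,-0.025,0,0,0,1],[0,0,-0.03,0,0,0,1],[0,0,-0.03,0,0,0,1],[0,0,-0.03,0,0,0,1],[0,0,-0.03,0,0,0,1],[0,0,-0.015,0,0,0,1]]'
python3 -m inch '[[0,0,0,0,0,0,1],[0,0,0,0,0,0,1]]'
```

```text
clock: 31.55
eef_pos: [618.4, 215.6, 97.2]
tcp_rot: [-3.142, -0.0, 0.0]
contact_force: [-1.4, -0.8, 5.5]
opening: 0.4
grasp_force: 34.3
clock: 31.75
eef_pos: [618.4, 215.6, 97.3]
tcp_rot: [-3.141, -0.0, 0.0]
contact_force: [-2.1, -0.3, 5.9]
opening: 0.398
grasp_force: 34.3
clock: 32.55
eef_pos: [619.2, 215.8, 275.3]
tcp_rot: [-3.14, -0.004, 0.0]
contact_force: [0.7, -0.2, -1.5]
opening: 0.397
grasp_force: 35.2
clock: 32.75
eef_pos: [617.8, 215.4, 270.9]
tcp_rot: [3.141, 0.001, 0.0]
contact_force: [-1.5, -0.3, -3.9]
opening: 0.398
grasp_force: 35.2
```

```bash
python3 -m inch '[[-0.009,-0.0035,0,0,0,0,1],[-0.018,-0.007,0,0,0,0,1],[-0.0257,-0.0096,0,0,0,0,1],[-0.0257,-0.0096,0,0,0,0,1],[-0.0257,-0.0096,0,0,0,0,1],[-0.0257,-0.0096,0,0,0,0,1],[-0.0257,-0.0096,0,0,0,0,1],[-0.0257,-0.0096,0,0,0,0,1]]'
python3 -m inch '[[-0.018,-0.007,0,0,0,0,1],[-0.009,-0.0035,0,0,0,0,1],[0,0,0,0,0,0,1],[0,0,0,0,0,0,1]]'
python3 - <<'E'
from rig import r,eyes; import cv2,pickle; from h import *
s=r.sense();f=eyes.grab_frame("wrist");t=eyes.grab_frame("scene");pickle.dump((s,f,t),open("w5.pkl","wb"));print(s["eef_pos"])
a=cv2.resize(t["img"][60:210,370:520],(360,360),interpolation=2);b=cv2.resize(f["img"][160:400,200:440],(360,360),interpolation=2)
cv2.imwrite("pics/w5.png",np.hstack([a,b]))
E
```

```text
clock: 33.55
eef_pos: [434.7, 283.4, 270.3]
tcp_rot: [3.14, 0.002, 0.0]
contact_force: [-0.1, 0.1, -0.7]
opening: 0.397
grasp_force: 35.2
clock: 33.95
eef_pos: [410.4, 294.0, 271.5]
tcp_rot: [3.141, -0.0, 0.001]
contact_force: [0.4, -0.2, -2.1]
opening: 0.399
grasp_force: 35.2
[410.3699255  293.97106349 271.52020732]
```

View pics/w5.png

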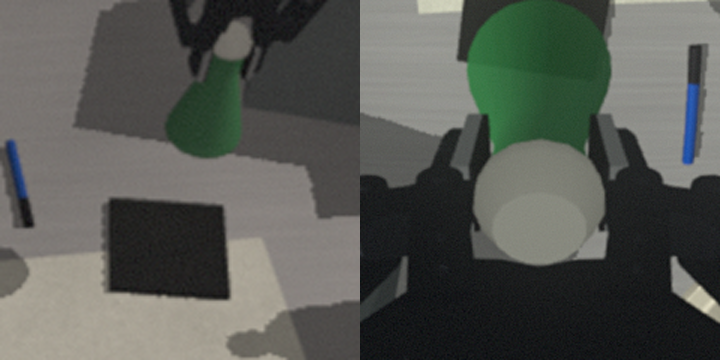

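The flask hangs upright and is held symmetrically by the neck over the mat, so I'll lower it.

```bash
python3 -m inch '[[0,0,0.012,0,0,0,1],[0,0,0.025,0,0,0,1],[0,0,0.03,0,0,0,1],[0,0,0.03,0,0,0,1],[0,0,0.03,0,0,0,1],[0,0,0.025,0,0,0,1],[0,0,0.012,0,0,0,1],[0,0,0.004,0,0,0,1]]'
python3 -m inch '[[0,0,0,0,0,0,1],[0,0,0,0,0,0,1]]'
python3 -m inch '[[0,0,0.001,0,0,0,1],[0,0,0.001,0,0,0,1],[0,0,0,0,0,0,1]]'
```

```text
clock: 34.85
eef_pos: [409.6, 293.3, 102.3]
tcp_rot: [3.14, 0.002, -0.0]
contact_force: [-0.3, 0.7, -2.6]
opening: 0.397
grasp_force: 35.3
clock: 35.05
eef_pos: [410.8, 294.5, 104.8]
tcp_rot: [-3.141, -0.001, 0.0]
contact_force: [-0.3, 0.4, -2.5]
opening: 0.398
grasp_force: 35.3
clock: 35.35
eef_pos: [410.3, 294.2, 102.3]
tcp_rot: [-3.141, -0.001, 0.0]
contact_force: [0.4, -0.7, -3.1]
opening: 0.395
grasp_force: 35.3
```

```bash
python3 -m inch '[[0,0,0.0015,0,0,0,1],[0,0,0.0015,0,0,0,1],[0,0,0,0,0,0,1],[0,0,0,0,0,0,1]]'
python3 -m inch '[[0,0,0.0005,0,0,0,1],[0,0,0,0,0,0,1]]'
python3 -m inch '[[0,0,0.0005,0,0,0,1],[0,0,0,0,0,0,1]]'
python3 -m inch '[[0,0,0.0005,0,0,0,1],[0,0,0,0,0,0,1]]'
```

```text
clock: 35.75
eef_pos: [410.0, 294.0, 98.8]
tcp_rot: [3.141, 0.0, 0.0]
contact_force: [-0.9, 0.7, -1.5]
opening: 0.397
grasp_force: 35.3
clock: 35.95
eef_pos: [410.1, 294.1, 98.3]
tcp_rot: [3.142, 0.0, 0.0]
contact_force: [-0.1, 0.0, -2.4]
opening: 0.401
grasp_force: 35.3
clock: 36.15
eef_pos: [410.0, 294.1, 97.8]
tcp_rot: [3.142, 0.0, 0.0]
contact_force: [0.6, -0.6, -2.7]
opening: 0.395
grasp_force: 35.3
clock: 36.35
eef_pos: [410.1, 294.1, 97.4]
tcp_rot: [-3.142, -0.0, 0.0]
contact_force: [-0.3, -0.0, -2.7]
opening: 0.399
grasp_force: 35.3
```

```bash
python3 -m inch '[[0,0,0.0005,0,0,0,1],[0,0,0,0,0,0,1]]'
python3 -m inch '[[0,0,0.0004,0,0,0,1],[0,0,0,0,0,0,1]]'
```

```text
clock: 36.55
eef_pos: [410.2, 294.2, 97.3]
tcp_rot: [-3.141, -0.0, 0.0]
contact_force: [-1.3, -0.1, 3.4]
opening: 0.393
grasp_force: 35.0
clock: 36.75
eef_pos: [410.3, 294.3, 97.2]
tcp_rot: [-3.141, -0.001, 0.0]
contact_force: [-2.3, -1.7, 8.8]
opening: 0.393
grasp_force: 34.7
```

```bash
python3 -m inch '[[0,0,-0.0003,0,0,0,1],[0,0,0,0,0,0,-1],[0,0,0,0,0,0,-1],[0,0,0,0,0,0,-1],[0,0,0,0,0,0,-1],[0,0,0,0,0,0,-1]]'
python3 -m inch '[[0,0,-0.01,0,0,0,-1],[0,0,-0.02,0,0,0,-1],[0,0,-0.03,0,0,0,-1],[0,0,-0.03,0,0,0,-1],[0,0,-0.03,0,0,0,-1],[0,0,-0.02,0,0,0,-1],[0,0,-0.015,0,0,0,-1],[0,0,-0.005,0,0,0,-1]]'
python3 -m inch '[[0.005,0.022,0,0,0,0,-1],[0.01,0.044,0,0,0,0,-1],[0.01,0.044,0,0,0,0,-1],[0.01,0.044,0,0,0,0,-1],[0.01,0.044,0,0,0,0,-1],[0.01,0.044,0,0,0,0,-1],[0.008,0.033,0,0,0,0,-1],[0.005,0.022,0,0,0,0,-1]]'
python3 -m inch '[[0,0,0,0,0,0,-1],[0,0,0,0,0,0,-1]]'
python3 - <<'E'
from rig import r,eyes; import cv2,pickle; from h import *
s=r.sense();f=eyes.grab_frame("wrist");t=eyes.grab_frame("top");pickle.dump((s,f,t),open("w6.pkl","wb"));print(s["eef_pos"])
a=cv2.resize(t["img"][225:315,160:250],(360,360),interpolation=2);b=cv2.resize(f["img"][80:280,200:440],(432,360),interpolation=2)
cv2.imwrite("pics/w6.png",np.hstack([a,b]))
E
```

```text
clock: 37.35
eef_pos: [410.1, 294.1, 96.7]
tcp_rot: [3.142, 0.0, 0.0]
contact_force: [0.0, 0.3, 0.2]
opening: 1.006
grasp_force: 0.0
clock: 38.15
eef_pos: [410.7, 294.5, 259.2]
tcp_rot: [-3.14, -0.003, 0.0]
contact_force: [-0.3, 0.3, 0.4]
opening: 1.001
grasp_force: 0.0
clock: 38.95
eef_pos: [478.1, -5.2, 256.5]
tcp_rot: [3.141, 0.0, -0.001]
contact_force: [0.1, -0.2, 0.3]
opening: 1.0
grasp_force: 0.0
clock: 39.15
eef_pos: [477.8, -3.0, 256.4]
tcp_rot: [-3.141, 0.001, -0.001]
contact_force: [-0.2, -0.2, -0.6]
opening: 1.0
grasp_force: 0.0
[477.76127432  -2.97534838 256.43454367]
```

View pics/w6.png

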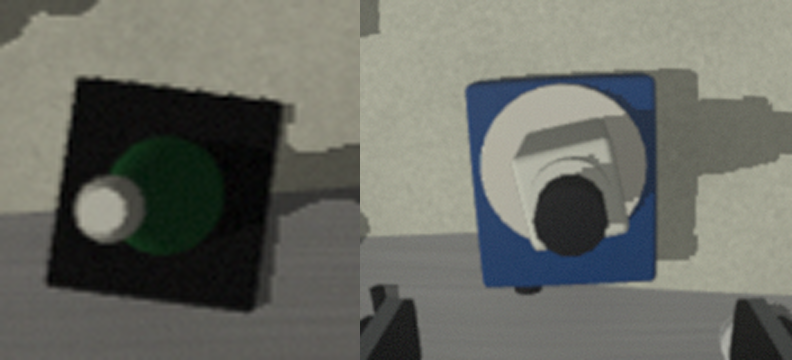

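The flask stands upright on the mat. The bottle cap is at wrist pixel (316.5,199.6) and the plate at about (313.2,172).

```bash
python3 - <<'E'
import pickle; from h import *
s,f,t=pickle.load(open("w6.pkl","rb"))
print(wplane(f,s,(316.4,199.4),162),wplane(f,s,(313.2,171.9),45))
s=pickle.load(open("f0.pkl","rb"))["scene"]
E
python3 -m inch '[[0,-0.001,0.012,0,0,0,-1],[0,0,0.025,0,0,0,-1],[0,0,0.025,0,0,0,-1],[0,0,0.022,0,0,0,-1],[0,0,0.014,0,0,0,-1],[0,0,0.006,0,0,0,-1],[0,0,0,0,0,0,-1],[0,0,0,0,0,0,-1]]'
```

```text
[481.16174694  -1.26064786 162.        ] [475.52086521   3.32562843  45.        ]
clock: 40.05
eef_pos: [478.4, -1.5, 153.1]
tcp_rot: [-3.142, -0.0, 0.001]
contact_force: [-0.5, -0.7, -0.0]
opening: 1.001
grasp_force: 0.0
```

```bash
python3 -m inch '[[0.001,0,0.005,0,0,0,-1],[0,0,0,0,0,0,-1],[0,0,0,0,0,0,1],[0,0,0,0,0,0,1],[0,0,0,0,0,0,1],[0,0,0,0,0,0,1],[0,0,0,0,0,0,1],[0,0,0,0,0,0,1]]' 60
python3 -m inch '[[0,0,0,0,0,0,1],[0,0,0,0,0,0,1]]'
python3 -m inch '[[0,0,-0.005,0,0,0,1],[0,0,-0.01,0,0,0,1],[0,0,-0.025,0,0,0,1],[0,0,-0.03,0,0,0,1],[0,0,-0.03,0,0,0,1],[0,0,-0.025,0,0,0,1],[0,0,-0.01,0,0,0,1],[0,0,0,0,0,0,1]]'
python3 -m inch '[[0,0,0,0,0,0,1],[0,0,0,0,0,0,1]]'
```

```text
clock: 40.85
eef_pos: [479.4, -1.8, 148.1]
tcp_rot: [-3.141, -0.0, 0.0]
contact_force: [-1.3, 1.6, 5.1]
opening: 0.357
grasp_force: 59.0
clock: 41.05
eef_pos: [479.4, -1.8, 148.1]
tcp_rot: [-3.141, -0.001, 0.0]
contact_force: [-1.6, 1.6, 5.8]
opening: 0.355
grasp_force: 59.0
clock: 41.85
eef_pos: [479.7, -1.9, 284.0]
tcp_rot: [3.142, -0.003, 0.0]
contact_force: [-0.0, -0.4, -4.9]
opening: 0.356
grasp_force: 59.8
clock: 42.05
eef_pos: [478.3, -1.9, 281.3]
tcp_rot: [3.142, 0.003, 0.0]
contact_force: [0.0, 0.9, -3.3]
opening: 0.357
grasp_force: 59.8
```

```bash
python3 -m inch '[[0.0055,-0.008,0,0,0,0,1],[0.011,-0.0165,0,0,0,0,1],[0.0156,-0.0235,0,0,0,0,1],[0.0156,-0.0235,0,0,0,0,1],[0.0156,-0.0235,0,0,0,0,1],[0.0156,-0.0235,0,0,0,0,1],[0.0156,-0.0235,0,0,0,0,1],[0.0156,-0.0235,0,0,0,0,1]]'
python3 -m inch '[[0.0156,-0.0235,0,0,0,0,1],[0.011,-0.0165,0,0,0,0,1],[0.0055,-0.008,0,0,0,0,1],[0,0,0,0,0,0,1],[0,0,0,0,0,0,1]]'
python3 -m inch '[[0,0,0.012,0,0,0,1],[0,0,0.025,0,0,0,1],[0,0,0.03,0,0,0,1],[0,0,0.03,0,0,0,1],[0,0,0.03,0,0,0,1],[0,0,0.02,0,0,0,1],[0,0,0.01,0,0,0,1],[0,0,0.003,0,0,0,1]]'
python3 -m inch '[[0,0,0,0,0,0,1],[0,0,0,0,0,0,1]]'
```

```text
clock: 42.85
eef_pos: [589.7, 165.3, 281.6]
tcp_rot: [3.141, 0.001, 0.0]
contact_force: [0.0, 0.1, -3.1]
opening: 0.355
grasp_force: 59.9
clock: 43.35
eef_pos: [620.7, 211.2, 282.0]
tcp_rot: [3.141, 0.001, 0.0]
contact_force: [-0.7, 0.2, -2.9]
opening: 0.359
grasp_force: 59.9
clock: 44.15
eef_pos: [620.4, 210.8, 121.5]
tcp_rot: [3.141, 0.002, -0.0]
contact_force: [-0.7, -0.5, -3.6]
opening: 0.356
grasp_force: 60.0
clock: 44.35
eef_pos: [622.1, 211.8, 124.0]
tcp_rot: [-3.141, -0.002, 0.0]
contact_force: [0.3, 0.1, -3.3]
opening: 0.359
grasp_force: 60.0
```

```bash
python3 -m inch '[[-0.001,0,0.004,0,0,0,1],[0,0,0.004,0,0,0,1],[0,0,0.0015,0,0,0,1],[0,0,0,0,0,0,1],[0,0,0,0,0,0,1]]'
python3 -m inch '[[0,0,0.001,0,0,0,1],[0,0,0,0,0,0,1]]'
python3 -m inch '[[0,0,0.0005,0,0,0,1],[0,0,0,0,0,0,1]]'
python3 -m inch '[[0,0,0.0005,0,0,0,1],[0,0,0,0,0,0,1]]'
```

```text
clock: 44.85
eef_pos: [620.3, 211.7, 113.3]
tcp_rot: [3.142, 0.0, 0.0]
contact_force: [-0.2, -0.1, -3.8]
opening: 0.36
grasp_force: 60.0
clock: 45.05
eef_pos: [620.3, 211.6, 112.2]
tcp_rot: [3.142, -0.0, 0.0]
contact_force: [0.5, -0.0, -3.1]
opening: 0.356
grasp_force: 60.0
clock: 45.25
eef_pos: [620.3, 211.6, 111.7]
tcp_rot: [3.142, 0.0, 0.0]
contact_force: [0.3, -0.2, -3.6]
opening: 0.357
grasp_force: 60.0
clock: 45.45
eef_pos: [620.4, 211.6, 111.3]
tcp_rot: [-3.142, -0.0, 0.0]
contact_force: [-0.4, 0.0, -4.0]
opening: 0.355
grasp_force: 60.0
```

```bash
python3 -m inch '[[0,0,0.0004,0,0,0,1],[0,0,0,0,0,0,1]]'
python3 -m inch '[[0,0,0.0003,0,0,0,1],[0,0,0,0,0,0,1]]'
```

```text
clock: 45.65
eef_pos: [620.5, 211.7, 111.2]
tcp_rot: [-3.141, -0.0, 0.0]
contact_force: [-0.4, -0.0, 0.1]
opening: 0.358
grasp_force: 60.4
clock: 45.85
eef_pos: [620.6, 211.8, 111.2]
tcp_rot: [-3.141, -0.001, 0.0]
contact_force: [-1.6, 0.1, 5.2]
opening: 0.353
grasp_force: 60.7
```

```bash
python3 -m inch '[[0,0,0,0,0,0,-1],[0,0,0,0,0,0,-1],[0,0,0,0,0,0,-1],[0,0,0,0,0,0,-1],[0,0,0,0,0,0,-1]]'
python3 -m inch '[[0,0,-0.01,0,0,0,-1],[0,0,-0.02,0,0,0,-1],[0,0,-0.03,0,0,0,-1],[0,0,-0.03,0,0,0,-1],[0,0,-0.03,0,0,0,-1],[0,0,-0.015,0,0,0,-1],[0,0,-0.008,0,0,0,-1],[0,0,0,0,0,0,-1]]'
python3 -m inch '[[-0.0195,-0.0075,0,0,0,0,-1],[-0.039,-0.0153,0,0,0,0,-1],[-0.039,-0.0153,0,0,0,0,-1],[-0.039,-0.0153,0,0,0,0,-1],[-0.039,-0.0153,0,0,0,0,-1],[-0.0235,-0.0095,0,0,0,0,-1],[-0.012,-0.005,0,0,0,0,-1],[0,0,0,0,0,0,-1]]'
python3 -m inch '[[0,0,0,0,0,0,-1],[0,0,0,0,0,0,-1]]'
python3 - <<'E'
from rig import r,eyes; import cv2,pickle; from h import *
s=r.sense();f=eyes.grab_frame("wrist");t=eyes.grab_frame("top");pickle.dump((s,f,t),open("w7.pkl","wb"));print(s["eef_pos"])
a=cv2.resize(t["img"][140:230,190:280],(360,360),interpolation=2);b=cv2.resize(f["img"][80:280,200:440],(432,360),interpolation=2)
cv2.imwrite("pics/w7.png",np.hstack([a,b]))
E
```

```text
clock: 46.35
eef_pos: [620.3, 211.6, 110.5]
tcp_rot: [3.142, 0.0, 0.0]
contact_force: [0.1, -0.4, -0.2]
opening: 0.998
grasp_force: 0.0
clock: 47.15
eef_pos: [620.5, 211.7, 254.2]
tcp_rot: [-3.141, -0.001, 0.0]
contact_force: [0.1, 0.6, 0.4]
opening: 1.002
grasp_force: 0.0
clock: 47.95
eef_pos: [408.0, 294.9, 252.7]
tcp_rot: [3.141, 0.001, 0.002]
contact_force: [-0.9, 0.4, -0.1]
opening: 0.995
grasp_force: 0.0
clock: 48.15
eef_pos: [410.4, 294.5, 253.3]
tcp_rot: [3.141, -0.0, -0.0]
contact_force: [0.2, -0.4, -0.2]
opening: 0.997
grasp_force: 0.0
[410.39186968 294.46055285 253.31655329]
```

View pics/w7.png

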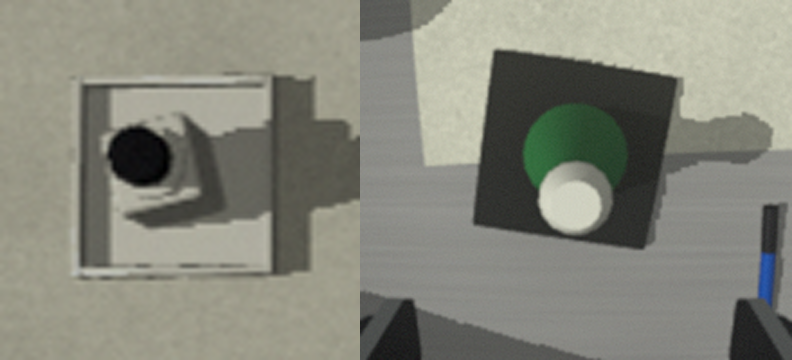

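The bottle stands upright in the tray (cap at top pixel (224.7,178.7)), and the flask stopper is at wrist pixel (319,191).

```bash
python3 - <<'E'
import pickle; from h import *
s,f,t=pickle.load(open("w7.pkl","rb"))
print("bottle",plane(t,(224.6,178.6),125),"tray",plane(t,(233.2,183.9),22),"stopper",wplane(f,s,(318.9,191.2),130))
E
python3 -m inch '[[0,0,0.012,0,0,0,-1],[0,0,0.025,0,0,0,-1],[0,0,0.03,0,0,0,-1],[0,0,0.03,0,0,0,-1],[0,0,0.03,0,0,0,-1],[0,0,0.02,0,0,0,-1],[0,0,0.009,0,0,0,-1],[0,0,0,0,0,0,-1]]'
python3 -m inch '[[0,0,0,0,0,0,-1],[0,0,0,0,0,0,-1]]'
```

```text
bottle [617.27674139 208.30704839 125.        ] tray [619.18248811 210.77020348  22.        ] stopper [411.79846527 294.25968279 130.        ]
clock: 49.05
eef_pos: [408.7, 294.1, 96.1]
tcp_rot: [3.14, 0.002, 0.0]
contact_force: [0.6, 0.1, 0.9]
opening: 1.002
grasp_force: 0.0
clock: 49.25
eef_pos: [410.0, 295.2, 98.6]
tcp_rot: [-3.14, -0.002, 0.0]
contact_force: [-0.1, 0.3, 0.5]
opening: 0.998
grasp_force: 0.0
```

```bash
python3 -m inch '[[0.001,0,0.001,0,0,0,-1],[0,0,0,0,0,0,1],[0,0,0,0,0,0,1],[0,0,0,0,0,0,1],[0,0,0,0,0,0,1],[0,0,0,0,0,0,1],[0,0,0,0,0,0,1],[0,0,0,0,0,0,1]]' 35
python3 -m inch '[[0,0,0,0,0,0,1]]'
python3 -m inch '[[0,0,-0.005,0,0,0,1],[0,0,-0.01,0,0,0,1],[0,0,-0.025,0,0,0,1],[0,0,-0.03,0,0,0,1],[0,0,-0.03,0,0,0,1],[0,0,-0.025,0,0,0,1],[0,0,-0.01,0,0,0,1],[0,0,0,0,0,0,1]]'
python3 -m inch '[[0,0,0,0,0,0,1],[0,0,0,0,0,0,1]]'
```

```text
clock: 50.05
eef_pos: [410.4, 294.8, 96.9]
tcp_rot: [-3.142, -0.0, 0.0]
contact_force: [-0.3, -1.8, 5.8]
opening: 0.395
grasp_force: 34.2
clock: 50.15
eef_pos: [410.5, 294.8, 96.9]
tcp_rot: [-3.141, -0.0, 0.0]
contact_force: [-0.4, -1.8, 5.6]
opening: 0.396
grasp_force: 34.2
clock: 50.95
eef_pos: [410.8, 295.2, 233.0]
tcp_rot: [-3.14, -0.002, 0.0]
contact_force: [0.7, -0.6, -3.8]
opening: 0.397
grasp_force: 35.3
clock: 51.15
eef_pos: [409.5, 294.3, 230.1]
tcp_rot: [3.14, 0.002, 0.0]
contact_force: [-0.6, 0.5, -3.0]
opening: 0.392
grasp_force: 35.3
```

```bash
python3 -m inch '[[0.002,0.01,0,0,0,0,1],[0.0045,0.02,0,0,0,0,1],[0.0063,0.0288,0,0,0,0,1],[0.0063,0.0288,0,0,0,0,1],[0.0063,0.0288,0,0,0,0,1],[0.0063,0.0288,0,0,0,0,1],[0.0063,0.0288,0,0,0,0,1],[0.0063,0.0288,0,0,0,0,1]]'
python3 -m inch '[[0.0063,0.0288,0,0,0,0,1],[0.0063,0.0288,0,0,0,0,1],[0.0045,0.02,0,0,0,0,1],[0.002,0.01,0,0,0,0,1],[0,0,0,0,0,0,1],[0,0,0,0,0,0,1]]'
python3 -m inch '[[0,0,0.01,0,0,0,1],[0,0,0.02,0,0,0,1],[0,0,0.025,0,0,0,1],[0,0,0.02,0,0,0,1],[0,0,0.01,0,0,0,1],[0,0,0.003,0,0,0,1],[0,0,0,0,0,0,1],[0,0,0,0,0,0,1]]'
```

```text
clock: 51.95
eef_pos: [454.2, 90.1, 230.9]
tcp_rot: [3.141, 0.001, 0.0]
contact_force: [0.2, -0.5, -2.7]
opening: 0.394
grasp_force: 35.3
clock: 52.55
eef_pos: [473.4, 4.7, 231.2]
tcp_rot: [-3.141, 0.001, -0.0]
contact_force: [-0.0, 0.9, -1.6]
opening: 0.395
grasp_force: 35.4
clock: 53.35
eef_pos: [474.4, 4.6, 144.3]
tcp_rot: [-3.142, -0.001, 0.001]
contact_force: [0.6, -0.0, -2.8]
opening: 0.397
grasp_force: 35.4
```

```bash
python3 -m inch '[[0,0.001,0.004,0,0,0,1],[0,0,0.003,0,0,0,1],[0,0,0.001,0,0,0,1],[0,0,0,0,0,0,1],[0,0,0,0,0,0,1]]'
python3 -m inch '[[0,0,0.0008,0,0,0,1],[0,0,0,0,0,0,1]]'
python3 -m inch '[[0,0,0.0005,0,0,0,1],[0,0,0,0,0,0,1]]'
```

```text
clock: 53.85
eef_pos: [473.8, 3.4, 135.6]
tcp_rot: [-3.142, -0.0, 0.0]
contact_force: [0.1, -0.4, -2.8]
opening: 0.393
grasp_force: 35.4
clock: 54.05
eef_pos: [473.8, 3.4, 134.8]
tcp_rot: [-3.142, -0.0, 0.0]
contact_force: [-1.1, -0.1, -1.9]
opening: 0.4
grasp_force: 35.4
clock: 54.25
eef_pos: [473.8, 3.4, 134.3]
tcp_rot: [-3.142, 0.0, 0.0]
contact_force: [-0.5, -0.3, -2.6]
opening: 0.396
grasp_force: 35.4
```

```bash
python3 -m inch '[[0,0,0.0004,0,0,0,1],[0,0,0,0,0,0,1]]'
python3 -m inch '[[0,0,0.0003,0,0,0,1],[0,0,0,0,0,0,1]]'
```

```text
clock: 54.45
eef_pos: [474.0, 3.3, 134.0]
tcp_rot: [3.142, -0.0, 0.0]
contact_force: [-0.3, 0.3, 0.2]
opening: 0.392
grasp_force: 35.3
clock: 54.65
eef_pos: [474.1, 3.3, 133.9]
tcp_rot: [3.141, -0.001, 0.0]
contact_force: [-0.3, -1.3, 4.0]
opening: 0.394
grasp_force: 35.0
```

Contact. I'll release, raise, withdraw towards the mat's side and take a final look.

```bash
python3 -m inch '[[0,0,0,0,0,0,-1],[0,0,0,0,0,0,-1],[0,0,0,0,0,0,-1],[0,0,0,0,0,0,-1],[0,0,0,0,0,0,-1]]'
python3 -m inch '[[0,0,-0.01,0,0,0,-1],[0,0,-0.02,0,0,0,-1],[0,0,-0.03,0,0,0,-1],[0,0,-0.03,0,0,0,-1],[0,0,-0.03,0,0,0,-1],[0,0,-0.015,0,0,0,-1],[0,0,-0.008,0,0,0,-1],[0,0,0,0,0,0,-1]]'
python3 -m inch '[[-0.004,-0.02,0,0,0,0,-1],[-0.008,-0.04,0,0,0,0,-1],[-0.008,-0.04,0,0,0,0,-1],[-0.008,-0.04,0,0,0,0,-1],[-0.008,-0.04,0,0,0,0,-1],[-0.008,-0.04,0,0,0,0,-1],[-0.008,-0.04,0,0,0,0,-1],[-0.004,-0.02,0,0,0,0,-1]]'
python3 -m inch '[[0,0,0,0,0,0,-1],[0,0,0,0,0,0,-1],[0,0,0,0,0,0,-1]]'
python3 - <<'E'
from rig import r,eyes; import cv2,pickle; from h import *
t=eyes.grab_frame("top");c=eyes.grab_frame("scene");pickle.dump((t,c),open("w8.pkl","wb"))
a=cv2.resize(t["img"][120:310,150:490],None,fx=2.2,fy=2.2,interpolation=2)[:,:748];b=cv2.resize(c["img"][120:300,150:490],None,fx=2.2,fy=2.2,interpolation=2)[:180]
cv2.imwrite("pics/w8.png",np.vstack([a,b]));print(a.shape,b.shape)
E
```

```text
clock: 55.15
eef_pos: [473.7, 3.4, 133.5]
tcp_rot: [-3.142, 0.0, 0.0]
contact_force: [0.2, 0.6, -0.4]
opening: 0.997
grasp_force: 0.0
clock: 55.95
eef_pos: [474.2, 3.4, 277.7]
tcp_rot: [3.142, -0.002, 0.0]
contact_force: [-0.5, 1.1, -0.9]
opening: 1.005
grasp_force: 0.0
clock: 56.75
eef_pos: [416.4, 285.8, 275.3]
tcp_rot: [3.141, 0.002, 0.002]
contact_force: [0.3, -0.4, -0.0]
opening: 1.0
grasp_force: 0.0
clock: 57.05
eef_pos: [417.6, 282.3, 275.9]
tcp_rot: [3.141, 0.001, -0.0]
contact_force: [-0.8, -0.9, 0.0]
opening: 0.999
grasp_force: 0.0
(418, 748, 3) (180, 748, 3)
```

View pics/w8.png

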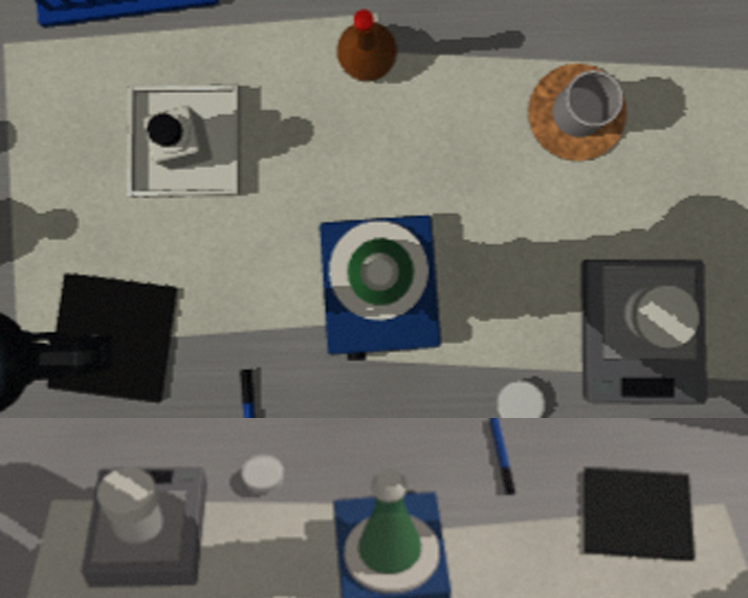

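The final picture shows all four vessels upright and centred: flask on the plate (379,270), jar on the pan (665,317), bottle in the tray (165,130) and beaker on the cork (590,98). The mat is empty, the amber flask is where it was, and the arm is clear.

```bash
python3 -c "
from rig import r
print(r.sign_off())"
```

```text
the job is handed in; nothing more can be done
None
```

All four vessels stand upright at their own stations, each measured or seen to be within about 3 mm of the middle; the amber flask was left alone, and the job was handed in at about 57 s.

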